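# Close and bolt the specimen carrier

### The arm

A 6-joint arm with a two-finger parallel gripper is mounted at the origin on a cart in front of the work surface, level with it; the furniture and walls round the work are solid. World frame = base frame: x ahead of the robot, y to its left, z up, the work surface at z = 0. Lengths are in m, angles in rad, forces in N, time in s.
With the tool pointing down it reaches from about 0.4 to 0.925 m from the base axis. Payload 12.5 kg.
Tool frame: the origin (TCP) lies midway between the tips of the shut fingers; the grasp point (between the pads) lies 19 mm behind it; z points along the fingers, y is the direction in which the jaws open and shut (so a half turn about z gives the same grasp; the last joint's range is limited). The gripper opens to 95 mm and grips with 3 to 60 N. Pads are 20 mm wide; open, the fingers measure 119 mm over their backs; the gripper's body (75 mm by 180 mm) begins 59 mm behind the grasp point.
Start: joints at [1, 0.491, 1.559, -0, 1.092, -0.106], TCP at [0.28, 0.559, 0.215] pointing down, gripper open.
Joint ranges: [-3.1, 3.1], [-0.84, 2.19], [0.05, 2.79], [-1.13, 4.28], [0.06, 2.93], [-2.69, 2.69]. Speed limits (rad/s): [2.22, 2.22, 2.79, 3.14, 3.14, 3.14].

### API

Orientations are given as a 3x3 rotation matrix whose columns are the frame's x, y, z axes.
In Python, from cell import sensors, viewer, robot gives the robot as it stands.
- The arm moves only by the tool servo_tool, never from a script. Its arguments are lists of equal length, an entry for each row: "delta_pos": the shift along the tool's x, y, z in mm, a list of three; "turn": the turn about the tool's z in rad; "jaw": the opening, from -1 (shut) to 1 (fully open). In form: {"delta_pos": [[tx, ty, tz], ...], "turn": [turn, ...], "jaw": [jaw, ...]}. A call has 1 to 20 rows; each row shifts and turns the commanded pose from where the row before left it, along the tool's axes as they then stand; what a row does not reach is not made up. A row lasts 1/12 s, in which the tool goes at most 41.7 mm and 7.16 degrees, less where a joint would pass 70% of its speed; a pose out of reach is approached as far as the arm can. A call is refused whole if a number of a shift passes 41.7 or a number of a turn 0.125, either way. A call with a gripper value outside its range is refused whole. The fingers move at their own pace and stop on an object; "squeeze" is the grip in N (left out, the last holds). Time passes only in rows, so rows that do not move let the fingers close. It gives the time, the measured TCP pose, the force and the opening at its end, in the units of the state.
- sensors.get_obs(): the state, without advancing time (a new reading comes with each control period).
- viewer.capture(name): name is "side" or "top" or "wrist"; returns the picture (420x560x3 uint8, red, green, blue); there is no depth.
- viewer.camera_params(name): a dict with "K" (3x3 intrinsics, pixels), "dist_coeffs" ([k1, k2, p1, p2, k3] as OpenCV has them; the pictures are not rectified), "origin" and "attitude" of the camera in the world; the wrist camera has in their place "mount" (4x4, takes a point from camera to tool coordinates, whose origin is the TCP and whose axes are the flange's). Camera axes: x right, y down, z forward; pixel columns grow to the right and rows downward; lengths in m; the calibration is good to about 2 mm. A picture is of the moment at which its call begins: read the wrist's pose just before it. camera_params takes no time and is no camera call.
- robot.close_job(): hands the job in, once; it reports no verdict.
Trained networks look in the newest picture that a camera, given by its name, has taken for a name from the list of things; names that differ only in an ending like _2 or _b are one class to them, and where a whole thing is asked for, a point or a joint stands for the part that bears it (a point fixed in the world has none). Each returns a list of dicts, best first, with "p" (0 to 1); they miss things now and then, are a little off and sometimes report something else, mostly with a low value. They report only what shows in the picture. A call takes as long as a camera call.
- viewer.cut_out(camera, thing): "pixels" (420x560 bool, what is visible of it) and "at" ([column, row] in pixels, amid what is visible of it).
The state is a dict: "time_s": time; "joints": joint angles; "joint_vel": joint speeds; "joint_torque": joint torques, N m; "position": TCP position; "orientation": TCP orientation; "wrist_force": force on the tool from outside, world axes, zero at the start; "ft_torque": the same for the moment, N m; "gripper_width": opening from 0.0 (shut) to 1.0 (fully open).
Only numpy, scipy, OpenCV 4.12 (cv2) and the standard library are available. Lean on these libraries where they do the work, as an engineer would, in place of code of your own. Each camera call takes 0.05 s, during which the arm holds its last target.

### The job

Get the specimen carrier ready for the courier: push its lid fully shut with the fingertips, then hold the long spring catch down with one fingertip while the other fingertip slides the bolt by its knob all the way home through the keeper on the front wall, and let go so that the catch springs up and locks the bolt. Only touch, press and push: do not lift or shift the carrier, do not raise the lid, and leave the things round it where they are.

Things in the scene. Friction and masses are not known exactly. Their poses are not given: they have to be found in the camera images.
- carrier: specimen carrier: grey box 200 x 240 x 100 mm (x, y, z, without lid), loose, about 4 kg. Origin: middle of its underside; x points from front wall (keeper, label) to rear wall (hinges), y to its left, z up. Shut, the lid's flat top is at z = 112 mm. The lid carries the bolt work: base plate x -99 to 27, y -49 to 55 mm, on it the bolt at y = -20 in two guides (27 mm over the lid) and the catch
- lid (a joint): opening angle of the lid, rad: 0 shut, growing as its front edge rises. Hinge line along the carrier's y at x = 104, z = 100 mm. A stiff hinge: the lid stays where it is left, and 2 to 6 N down near its front edge shuts it. The bolt work turns with the lid; while the lid is ajar the bolt does not meet the hole of the keeper
- lid_corner (a point): point on the flat top of the lid near its front left corner, a clear place to press it shut; on the shut lid at x = -75, y = 88, z = 112 mm in the carrier's frame. The edge of the base plate lies 33 mm to its right, the catch bar 42 mm
- keeper_mid (a point): middle of the keeper's hole, through which the bolt goes: a steel loop fixed to the front wall, 34 mm wide and 8 mm thick, at x = -114, y = -20, z = 128 mm in the carrier's frame, its top at z = 144 mm
- bolt (a joint): how far the bolt is slid, m: 0 drawn back, 0.036 home (its stop), through the keeper. It slides towards the carrier's -x (to the front wall), takes about 2 N once the catch is down, and stays where it is left
- bolt_knob: black upright round knob on the bolt, 18 mm diameter, 23 mm high on a thin stem. Origin: middle of its top face, 52 mm above the lid; lid shut and bolt back at x = -36, y = -20, z = 164 mm in the carrier's frame, at home 36 mm nearer the front. Behind (+x) and before it nothing on the bolt's line is higher than 27 mm above the lid, so a fingertip has room there
- catch (a joint): how far the spring catch is pressed square to the lid, m: 0 up, 0.008 down (stop); 3 N to begin, 6.5 N at 7 mm. Its comb, square teeth every 12 mm, holds a square cross pin of the bolt: up, the bolt moves less than 2 mm; pressed over 5.5 mm it can slide, and the catch must be kept down all the way. Let go, it springs up fully if the bolt is within 1.5 mm of home
- catch_pad: flat ribbed finger bar on top of the catch, dark steel, 98 mm along the carrier's x, 28 along y, 6 thick, left of the knob. Origin: middle of its top face; lid shut and catch up at x = -37, y = 32, z = 150 mm in the carrier's frame: 38 mm above the lid, 14 below the knob's top, 52 to the left of the knob's middle. A fingertip may press anywhere on it and slide along it
- microscope: fixed obstacle, never moves: a microscope right of the carrier, 400 mm high. It fills x from 285 to 670 mm and y from -130 to 80 mm of the worktop (world), eyepieces at its top towards the robot; swing the arm over it or round it. Origin: middle of its foot
- cup_left: bystander: sample cup with a red screw lid, 47 x 47 x 66 mm, in front of the carrier; leave it alone. Origin: middle of its underside
- cup_far_left: bystander: sample cup with a red screw lid, 47 x 47 x 66 mm, front left of the carrier; leave it alone. Origin: middle of its underside
- marker: bystander: a marker pen lying in front of the carrier, 18 x 138 x 20 mm; leave it alone. Origin: middle of its underside
- dropper_front: bystander: small white dropper bottle, 26 mm across and 68 mm high, left of the carrier; leave it alone. Origin: middle of its underside
- dropper_rear: bystander: small white dropper bottle like the other, 26 mm across and 68 mm high, left of the carrier and further back; leave it alone. Origin: middle of its underside
- pen: bystander: a pen, 10 x 147 x 12 mm, lying on the right of the worktop; leave it alone. Origin: middle of its underside
- foil_sachet: bystander: a foil sachet, 35 x 57 x 6 mm, lying right of the microscope; leave it alone. Origin: middle of its underside

How it is judged:
By the outcome, as a careful person would: the job done as asked, in the order asked, and still so for the second after the job is handed in, with the robot touching nothing.
It also fails if it takes over 48 s, if anything falls off the work surface, if the arm or the gripper's body presses on something with over 40 N, if the wrist force passes 120 N, or if a joint passes its speed limit or range.

## Working session

There is one attempt and no reset: what is moved stays moved. The work goes in short steps, Python scripts to look and compute and a tool call to move; the robot and the scene stay as the last step left them, time stands still between calls to the robot, and variables do not carry over. Pictures are saved under pics/ and viewed, and the job is handed in when it is done.

Besides the shell and the picture viewer there is one more tool, called as name([rows], argument=value, ...), one row to a line, values as JSON. servo_tool: Moves the arm, as the interface text tells. Its arguments: {"type":"object","properties":{"delta_pos":{"type":"array"},"turn":{"type":"array"},"jaw":{"type":"array"},"squeeze":{"type":"number"}},"required":["delta_pos","turn","jaw"]}

```bash
ls; mkdir -p pics; python3 - <<'E'
from cell import sensors, viewer, robot
import cv2, numpy as np
o=sensors.get_obs()
for k,v in o.items(): print(k,np.round(v,4).tolist())
for n in ["side","top","wrist"]:
    im=viewer.capture(n); cv2.imwrite(f"pics/a_{n}.png",im[:,:,::-1])
    p=viewer.camera_params(n); print(n,{k:np.round(v,4).tolist() for k,v in p.items()})
E
```

```text
pics
time_s 0.0
joints [1.0004, 0.4916, 1.5594, 0.0, 1.0917, -0.1056]
joint_vel [0.0004, 0.0009, -0.0003, -0.0002, -0.0003, 0.0002]
joint_torque [0.0004, -61.2653, -25.8182, 0.0692, 0.0482, -0.0001]
position [0.28, 0.5585, 0.214]
orientation [[-0.8939, 0.4482, -0.0006], [0.4482, 0.8939, -0.001], [0.0001, -0.0011, -1.0]]
wrist_force [-0.6719, -0.5084, -0.7416]
ft_torque [0.0137, 0.0271, 0.0464]
gripper_width 0.9978
side {'K': [[393.9568, 0.0, 281.9555], [0.0, 393.9568, 202.6146], [0.0, 0.0, 1.0]], 'dist_coeffs': [-0.0619, 0.0, 0.0, 0.0, 0.0], 'origin': [0.2109, 1.1554, 0.7565], 'attitude': [[-0.9597, -0.1435, 0.2417], [-0.2809, 0.4561, -0.8444], [0.011, -0.8783, -0.478]]}
top {'K': [[437.6071, 0.0, 276.5841], [0.0, 437.6071, 205.4726], [0.0, 0.0, 1.0]], 'dist_coeffs': [-0.1, 0.0, 0.0, 0.0, 0.0], 'origin': [0.2946, 0.0572, 1.7018], 'attitude': [[0.0289, -0.9907, 0.1328], [-0.9995, -0.0304, -0.0091], [0.0131, -0.1325, -0.9911]]}
wrist {'K': [[341.6303, 0.0, 277.8147], [0.0, 341.6303, 211.6037], [0.0, 0.0, 1.0]], 'dist_coeffs': [-0.0536, 0.0, 0.0, 0.0, 0.0], 'mount': [[0.0006, -0.9656, -0.2602, 0.073], [1.0, 0.0004, 0.0008, 0.0001], [-0.0007, -0.2602, 0.9656, -0.17], [0.0, 0.0, 0.0, 1.0]]}
```

View pics/a_side.png

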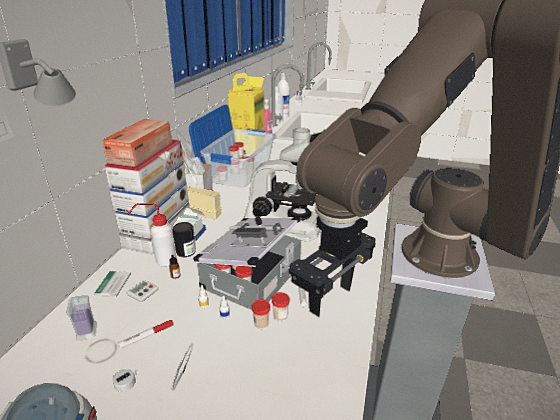

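View pics/a_top.png

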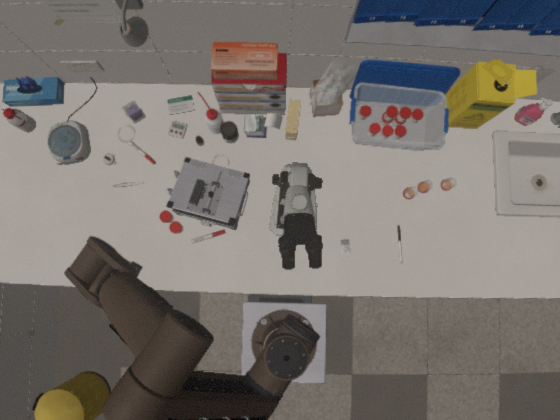

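View pics/a_wrist.png

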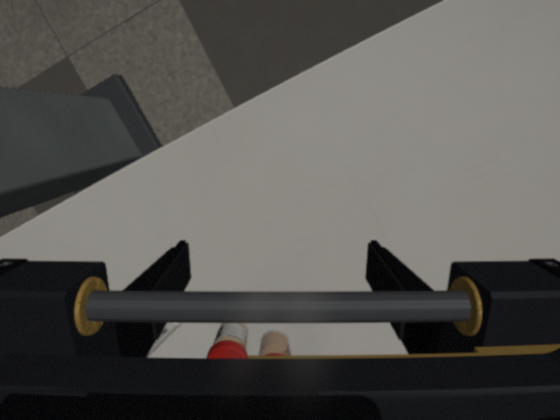

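```bash
python3 - <<'E'
import cv2
a=cv2.imread("pics/a_top.png")[145:245,150:260]; cv2.imwrite("pics/a_topz.png",cv2.resize(a,None,fx=6,fy=6,interpolation=cv2.INTER_CUBIC)[:600,:800])
a=cv2.imread("pics/a_side.png")[200:335,180:340]; cv2.imwrite("pics/a_sidez.png",cv2.resize(a,None,fx=4.4,fy=4.4,interpolation=cv2.INTER_CUBIC))
E
```

```text
(no output)
```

View pics/a_topz.png

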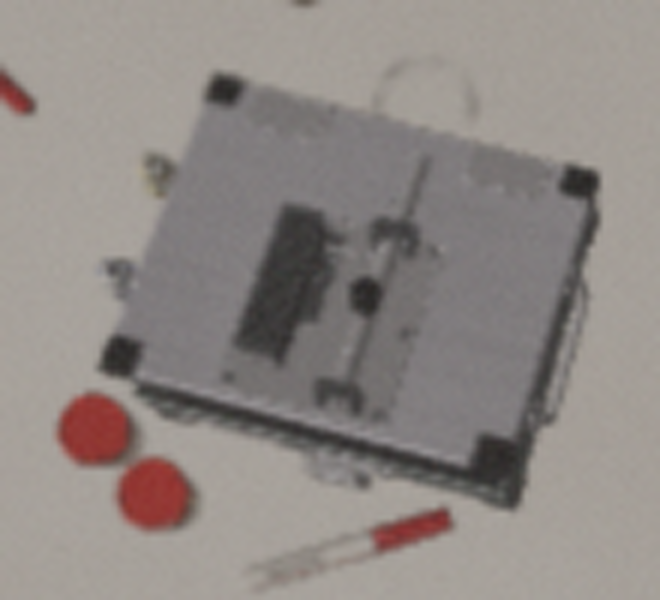

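View pics/a_sidez.png

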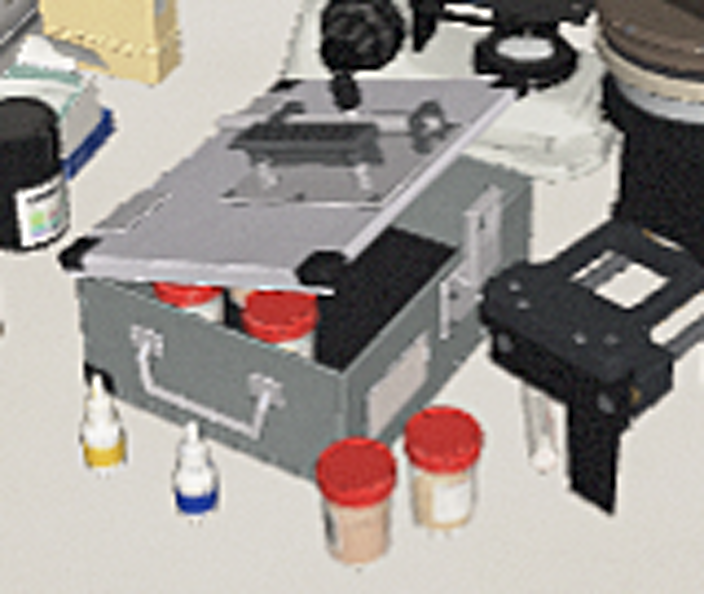

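```bash
cat > h.py <<'E'
import numpy as np, cv2
from scipy.optimize import least_squares
from cell import sensors, viewer, robot
def proj(P,cam,obs=None):
    p=viewer.camera_params(cam); P=np.atleast_2d(P).astype(float)
    if cam=='wrist':
        o=obs or sensors.get_obs(); M=np.array(p['mount']); R=np.array(o['orientation'])
        Rw=R@M[:3,:3]; ow=R@M[:3,3]+np.array(o['position'])
    else: Rw=np.array(p['attitude']); ow=np.array(p['origin'])
    C=(P-ow)@Rw
    return cv2.projectPoints(C,np.zeros(3),np.zeros(3),np.array(p['K']),np.array(p['dist_coeffs']))[0].reshape(-1,2)
def lidpt(p,th):
    # lid-shut coords mm -> carrier coords, front rises
    d=np.array(p,float)-[104,0,100]
    c,s=np.cos(th),np.sin(th)
    # rotate about y: front (-x) goes up
    return np.array([104+c*d[0]+s*d[2],d[1],100-s*d[0]+c*d[2]])
def world(p,q,lid):
    if lid: p=lidpt(p,q[3])
    c,s=np.cos(q[2]),np.sin(q[2])
    p=np.array(p)/1000
    return np.array([q[0]+c*p[0]-s*p[1],q[1]+s*p[0]+c*p[1],p[2]])
E
cat > fit.py <<'E'
from h import *
T=lambda u,v:(150+u/6,145+v/6); S=lambda u,v:(180+u/4.4,200+v/4.4)
obs=[('top',T(366,294),[-36,-20,164],1),('top',T(285,205),[12,46,150],1),('top',T(237,348),[-86,46,150],1),('top',T(283,360),[-86,18,150],1),
('side',S(346,76),[-36,-20,164],1),('side',S(347,374),[-100,120,100],0),('side',S(80,280),[100,120,100],0),('side',S(530,178),[-100,-120,100],0),('side',S(232,147),[12,46,150],1),('side',S(375,160),[-86,46,150],1),
('side',S(318,487),[-100,120,0],0)]
def f(q): return np.concatenate([proj(world(p,q,l),c)[0]-uv for c,uv,p,l in obs])
r=least_squares(f,[0.5,0.22,-0.2,0.3],loss='soft_l1'); print(r.x); print(np.round(f(r.x).reshape(-1,2),1))
E
python3 fit.py
```

```text
[ 0.55009482  0.28854036 -0.21492726  0.24267016]
[[ 0.1  0. ]
 [-0.1 -0.1]
 [-0.4  0.8]
 [-0.4  0.8]
 [ 0.2  1.2]
 [-0.2 -0.9]
 [-1.7 -3.2]
 [ 0.2 -2.3]
 [-0.  -0.2]
 [-2.7 -0.8]
 [ 7.1  2.6]]
```

servo_tool([
  [0, 0, -30],
  [0, 0, -30],
  [0, 0, -30],
  [-26, -17.5, 0],
  [-26, -17.5, 0],
  [-26, -17.5, 0],
  [-26, -17.5, 0],
  [-26, -17.5, 0],
  [-26, -17.5, 0],
  [-26, -17.5, 0],
  [-26, -17.5, 0],
  [-26, -17.5, 0],
  [-26, -17.5, 0],
  [0, 0, 0],
  [0, 0, 0],
], turn=[-0.083, -0.083, -0.083, 0, 0, 0, 0, 0, 0, 0, 0, 0, 0, 0, 0], jaw=[-1, -1, -1, -1, -1, -1, -1, -1, -1, -1, -1, -1, -1, -1, -1])

```text
time_s: 1.4
position: [0.4974, 0.331, 0.3042]
orientation: [[-0.976, 0.217, -0.001], [0.217, 0.976, -0.0], [0.001, -0.0, -1.0]]
wrist_force: [-0.1, -0.5, 0.3]
gripper_width: 0.023
```

```bash
python3 - <<'E'
from h import *
o=sensors.get_obs(); print({k:np.round(v,4).tolist() for k,v in o.items()})
for n in ["side","top","wrist"]:
    o=sensors.get_obs(); im=viewer.capture(n); cv2.imwrite(f"pics/b_{n}.png",im[:,:,::-1])
    if n=='wrist': np.savez('b.npz',position=o['position'],orientation=o['orientation'])
E
```

```text
{'time_s': 1.4, 'joints': [0.4765, 0.3764, 1.5041, 0.0002, 1.2617, -0.8759], 'joint_vel': [0.0421, -0.0078, 0.0077, 0.0051, -0.001, 0.0133], 'joint_torque': [-2.2154, -55.4953, -28.6626, -0.1299, 0.0537, -0.2457], 'position': [0.4974, 0.331, 0.3042], 'orientation': [[-0.9762, 0.2167, -0.0007], [0.2167, 0.9762, -0.0002], [0.0006, -0.0003, -1.0]], 'wrist_force': [-0.1326, -0.4544, 0.34], 'ft_torque': [0.04, -0.0501, 0.0272], 'gripper_width': 0.0226}
```

View pics/b_wrist.png

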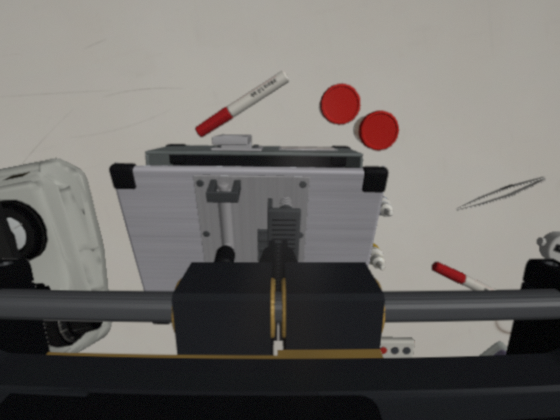

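View pics/b_side.png

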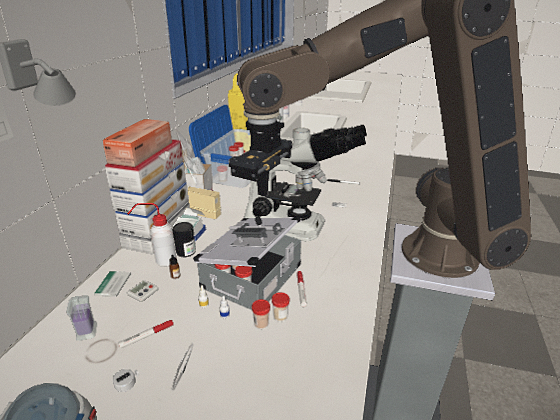

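```bash
python3 - <<'E'
import cv2
a=cv2.imread("pics/b_wrist.png")[120:270,100:400]; cv2.imwrite("pics/b_wz.png",cv2.resize(a,None,fx=2.6666,fy=2.6666,interpolation=cv2.INTER_CUBIC))
a=cv2.imread("pics/b_side.png")[205:330,185:325]; cv2.imwrite("pics/b_sidez.png",cv2.resize(a,None,fx=4.5,fy=4.5,interpolation=cv2.INTER_CUBIC))
E
```

```text
(no output)
```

View pics/b_wz.png

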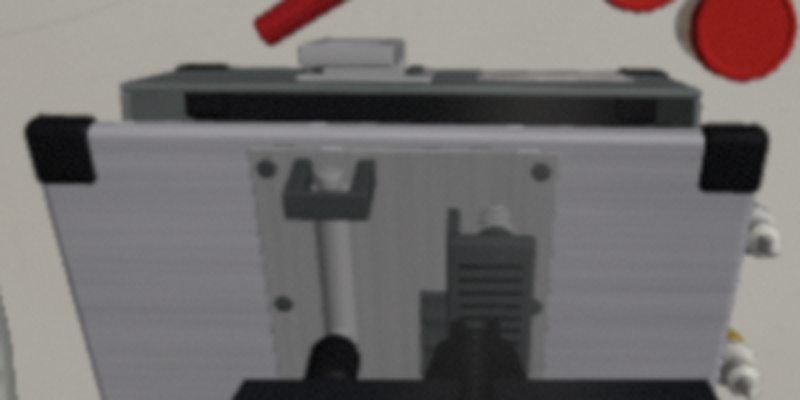

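View pics/b_sidez.png

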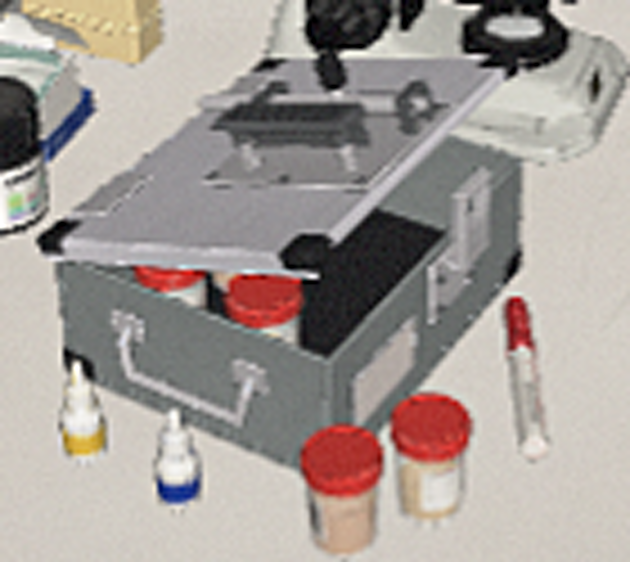

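```bash
cat > fit2.py <<'E'
from h import *
T=lambda u,v:(150+u/6,145+v/6); S=lambda u,v:(185+u/4.5,205+v/4.5); W=lambda u,v:(100+u/2.6666,120+v/2.6666)
b=dict(np.load('b.npz'))
obs=[('top',T(366,294),[-36,-20,164],1),('top',T(285,205),[12,46,150],1),('top',T(237,348),[-86,46,150],1),('top',T(283,360),[-86,18,150],1),
('side',S(331,54),[-36,-20,164],1),('side',S(330,358),[-100,120,100],0),('side',S(523,155),[-100,-120,100],0),
('wrist',W(247,150),[-99,-49,113],1),('wrist',W(557,155),[-99,55,113],1),('wrist',W(447,237),[-86,18,150],1),('wrist',W(536,237),[-86,46,150],1),
('wrist',W(352,52),[-114,-20,144],0),('wrist',W(122,85),[-100,-120,100],0),('wrist',W(698,90),[-100,120,100],0)]
def f(q): return np.concatenate([proj(world(p,q,l),c,b)[0]-uv for c,uv,p,l in obs])
r=least_squares(f,[0.55,0.288,-0.2,0.24],loss='soft_l1'); print(r.x); print(np.round(f(r.x).reshape(-1,2),1))
k=[i for i,o in enumerate(obs) if o[0]=='wrist']
rw=least_squares(lambda q:f(q).reshape(-1,2)[k].ravel(),r.x); print('wrist only',rw.x)
np.save('q.npy',r.x)
q=r.x
print('corner now',world([-75,88,112],q,1),'shut',world([-75,88,112],[*q[:3],0],1))
E
python3 fit2.py
```

```text
[ 0.54990001  0.29229506 -0.22817015  0.29487568]
[[-0.9 -1.6]
 [-0.9 -1.4]
 [-1.8 -1.2]
 [-1.7 -1.1]
 [-1.7 -0.1]
 [-0.9  0.6]
 [-0.5 -0.2]
 [ 0.4 -2.2]
 [ 0.3 -2.7]
 [-1.   0.1]
 [-0.3  0.5]
 [-3.1  1.8]
 [-2.1 -0.7]
 [ 1.5 -0.1]]
wrist only [ 0.55011065  0.29287026 -0.22768745  0.29979631]
corner now [0.50767183 0.39244251 0.1635032 ] shut [0.49674906 0.39497893 0.112     ]
```

servo_tool([
  [5, 21, 0],
  [5, 21, 0],
  [4.5, 20.3, 0],
  [0, 0, 20],
  [0, 0, 20],
  [0, 0, 20],
  [0, 0, 20],
  [0, 0, 20],
  [0, 0, 15],
  [0, 0, 4],
  [0, 0, 0],
  [0, 0, 5],
  [0, 0, 5],
  [0, 0, 5],
  [0, 0, 5],
  [0, 0, 5],
  [0, 0, 0],
], turn=[0.01, 0, 0, 0, 0, 0, 0, 0, 0, 0, 0, 0, 0, 0, 0, 0, 0], jaw=[-1, -1, -1, -1, -1, -1, -1, -1, -1, -1, -1, -1, -1, -1, -1, -1, -1])

```text
time_s: 2.97
position: [0.4961, 0.396, 0.1599]
orientation: [[-0.975, 0.224, -0.0], [0.224, 0.975, -0.0], [0.0, -0.0, -1.0]]
wrist_force: [0.2, 0.5, -0.1]
gripper_width: 0.003
```

servo_tool([
  [0, 0, 4],
  [0, 0, 4],
  [0, 0, 4],
  [0, 0, 4],
  [0, 0, 4],
  [0, 0, 0],
], turn=[0, 0, 0, 0, 0, 0], jaw=[-1, -1, -1, -1, -1, -1])

```text
time_s: 3.47
position: [0.4961, 0.3959, 0.1396]
orientation: [[-0.975, 0.224, -0.001], [0.224, 0.975, -0.0], [0.001, -0.001, -1.0]]
wrist_force: [-0.4, -0.4, 0.5]
gripper_width: 0.006
```

```bash
cat > shot.py <<'E'
import sys
from h import *
t=sys.argv[1]
o=sensors.get_obs(); print(np.round(o['position'],4),np.round(o['wrist_force'],1),o['gripper_width'])
im=viewer.capture('side')[:,:,::-1]; cv2.imwrite(f"pics/{t}_s.png",cv2.resize(im[200:335,180:340],None,fx=4.4,fy=4.4,interpolation=cv2.INTER_CUBIC)); cv2.imwrite(f"pics/{t}_side.png",im)
o=sensors.get_obs(); im=viewer.capture('wrist')[:,:,::-1]; cv2.imwrite(f"pics/{t}_w.png",im)
np.savez(t+'.npz',position=o['position'],orientation=o['orientation'])
E
python3 shot.py c
```

```text
[0.4961 0.3959 0.1396] [-0.4 -0.4  0.5] 0.005687044620966384
```

View pics/c_s.png

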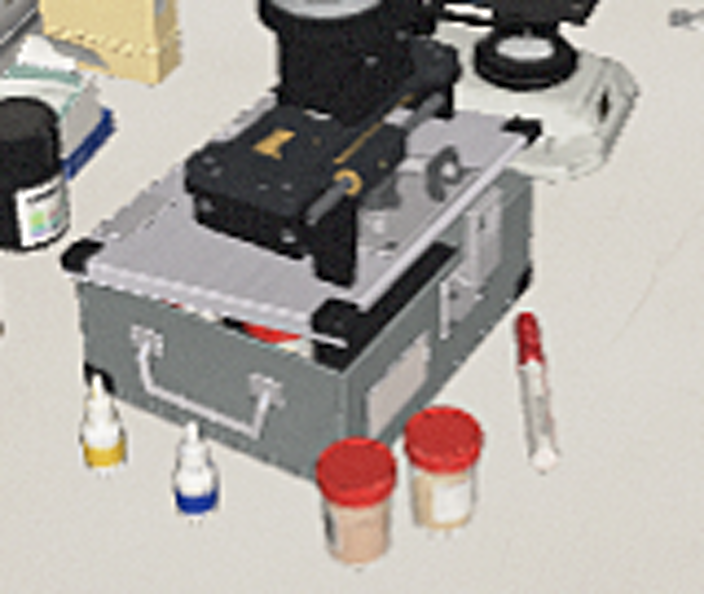

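View pics/c_w.png

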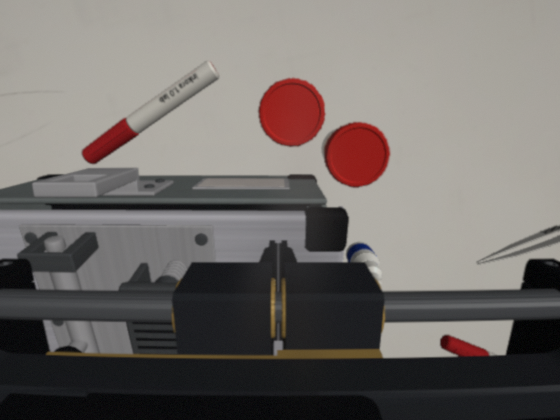

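The lid is being pushed down (side view: fingertip at (335,275) on the lid, lid angle clearly smaller), with low force. Continuing.

servo_tool([
  [0, 0, 4],
  [0, 0, 4],
  [0, 0, 4],
  [0, 0, 4],
  [0, 0, 4],
  [0, 0, 3],
  [0, 0, 0],
], turn=[0, 0, 0, 0, 0, 0, 0], jaw=[-1, -1, -1, -1, -1, -1, -1])

```text
time_s: 4.15
position: [0.4961, 0.396, 0.1168]
orientation: [[-0.975, 0.224, -0.001], [0.224, 0.975, -0.0], [0.0, -0.001, -1.0]]
wrist_force: [0.5, -0.7, -0.8]
gripper_width: 0.005
```

servo_tool([
  [0, 0, 1.5],
  [0, 0, 1.5],
  [0, 0, 1],
  [0, 0, 0],
], turn=[0, 0, 0, 0], jaw=[-1, -1, -1, -1])

```text
time_s: 4.48
position: [0.4962, 0.396, 0.1135]
orientation: [[-0.975, 0.224, 0.0], [0.224, 0.975, 0.0], [-0.0, 0.0, -1.0]]
wrist_force: [0.7, -1.0, 0.4]
gripper_width: 0.007
```

servo_tool([
  [0, 0, 1],
  [0, 0, 0],
], turn=[0, 0], jaw=[-1, -1])

```text
time_s: 4.65
position: [0.4963, 0.3961, 0.1126]
orientation: [[-0.975, 0.224, 0.0], [0.224, 0.975, 0.0], [-0.0, 0.0, -1.0]]
wrist_force: [-1.1, 0.1, 0.5]
gripper_width: 0.003
```

servo_tool([
  [0, 0, 1],
  [0, 0, 0],
], turn=[0, 0], jaw=[-1, -1])

```text
time_s: 4.82
position: [0.4963, 0.3961, 0.1122]
orientation: [[-0.975, 0.224, 0.001], [0.224, 0.975, 0.0], [-0.0, 0.0, -1.0]]
wrist_force: [-2.1, -2.1, 8.2]
gripper_width: 0.002
```

servo_tool([
  [0, 0, 0.7],
  [0, 0, 0],
], turn=[0, 0], jaw=[-1, -1])

```text
time_s: 4.98
position: [0.4964, 0.3961, 0.1122]
orientation: [[-0.975, 0.224, 0.001], [0.224, 0.975, 0.001], [-0.001, 0.001, -1.0]]
wrist_force: [-3.6, -2.1, 13.1]
gripper_width: 0.006
```

servo_tool([
  [0, 0, -20],
  [0, 0, -30],
  [0, 0, -40],
  [0, 0, -40],
  [10, 0, -40],
  [20, 0, -20],
  [20, 0, 0],
  [0, 0, 0],
  [0, 0, 0],
], turn=[0, 0, 0, 0, 0, 0, 0, 0, 0], jaw=[-1, -1, -0.5, -0.15, -0.15, -0.15, -0.15, -0.15, -0.15])

```text
time_s: 5.73
position: [0.4471, 0.4074, 0.3012]
orientation: [[-0.975, 0.223, 0.001], [0.223, 0.975, 0.0], [-0.001, 0.0, -1.0]]
wrist_force: [0.7, 0.2, 0.1]
gripper_width: 0.406
```

```bash
python3 shot.py d; python3 -c "
from h import *
im=viewer.capture('top')[:,:,::-1]; cv2.imwrite('pics/d_top.png',im)"
```

```text
[0.4471 0.4074 0.3012] [0.7 0.2 0.1] 0.4059446019675184
```

View pics/d_w.png

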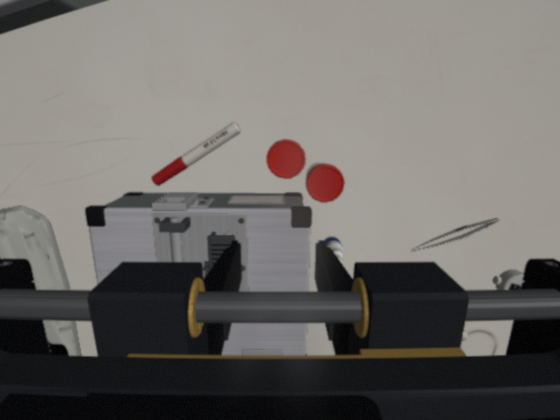

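View pics/d_s.png

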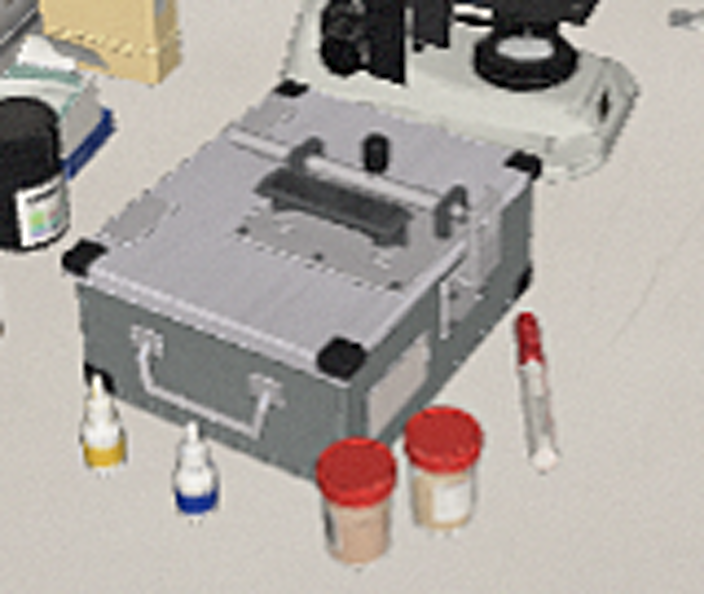

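servo_tool([
  [20, -23, 0],
  [20, -23, 0],
  [20, -23, 0],
  [0, 0, 0],
  [0, 0, 0],
], turn=[0, 0, 0, 0, 0], jaw=[-0.15, -0.15, -0.15, -0.15, -0.15])

```text
time_s: 6.3
position: [0.3737, 0.3529, 0.3011]
orientation: [[-0.974, 0.225, 0.0], [0.225, 0.974, 0.0], [-0.0, 0.0, -1.0]]
wrist_force: [-0.3, 0.8, -0.6]
gripper_width: 0.423
```

```bash
python3 shot.py e; python3 - <<'E'
from h import *
a=cv2.imread("pics/e_w.png")[170:320,100:400]; cv2.imwrite("pics/e_wz.png",cv2.resize(a,None,fx=2.6666,fy=2.6666,interpolation=cv2.INTER_CUBIC))
a=cv2.imread("pics/e_side.png")[215:295,190:310]; cv2.imwrite("pics/e_sz.png",cv2.resize(a,None,fx=6.6666,fy=6.6666,interpolation=cv2.INTER_CUBIC))
a=cv2.imread("pics/d_top.png")[145:245,150:260]; cv2.imwrite("pics/d_topz.png",cv2.resize(a,None,fx=6,fy=6,interpolation=cv2.INTER_CUBIC))
E
```

```text
[0.3737 0.3529 0.3011] [-0.3  0.8 -0.6] 0.4234741154063701
```

View pics/e_wz.png

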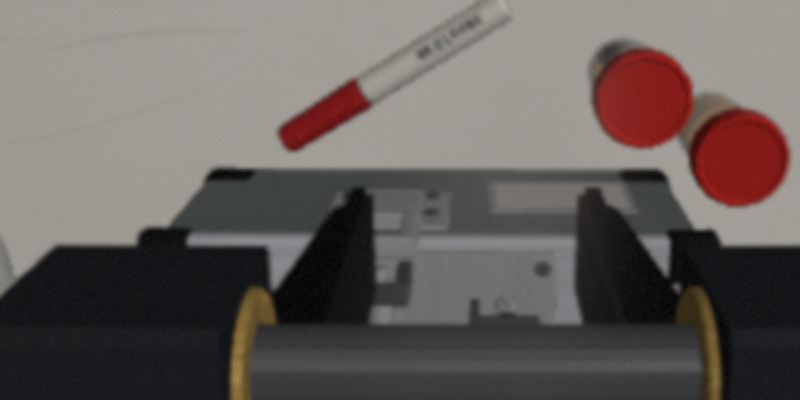

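View pics/e_sz.png

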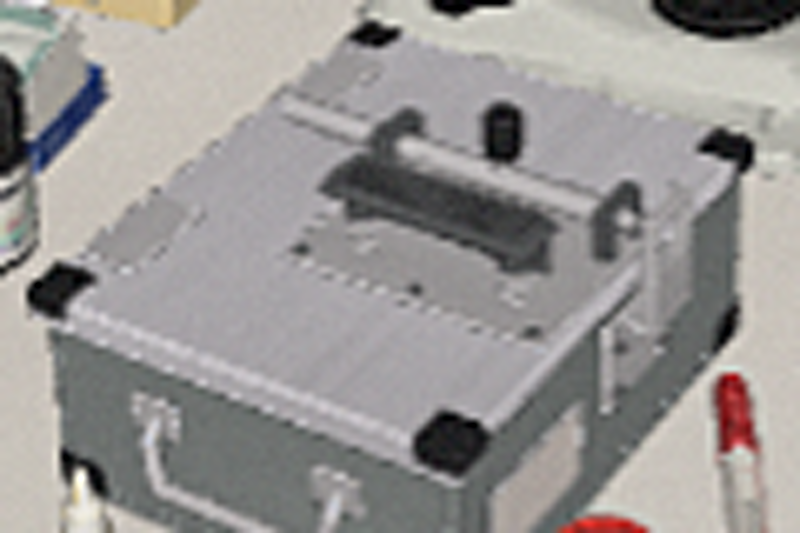

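View pics/d_topz.png

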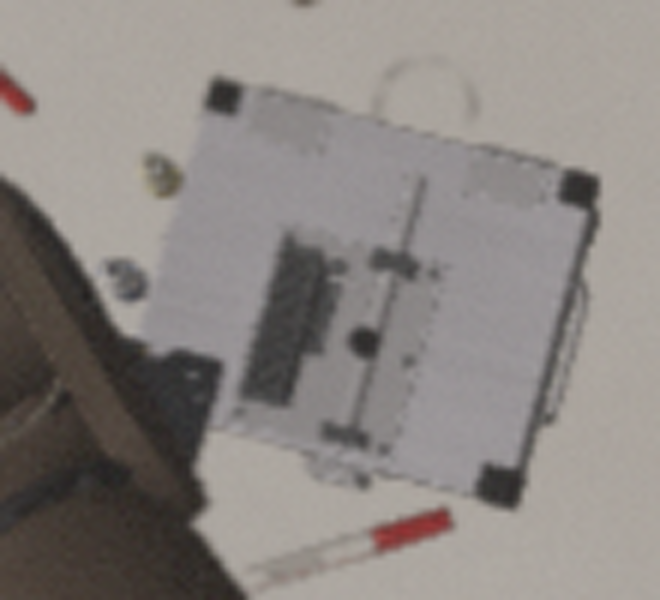

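```bash
python3 - <<'E'
from h import *
a=cv2.imread("pics/d_w.png")[180:270,80:320]; cv2.imwrite("pics/d_wz.png",cv2.resize(a,None,fx=3.3333,fy=3.3333,interpolation=cv2.INTER_CUBIC))
E
```

```text
(no output)
```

View pics/d_wz.png

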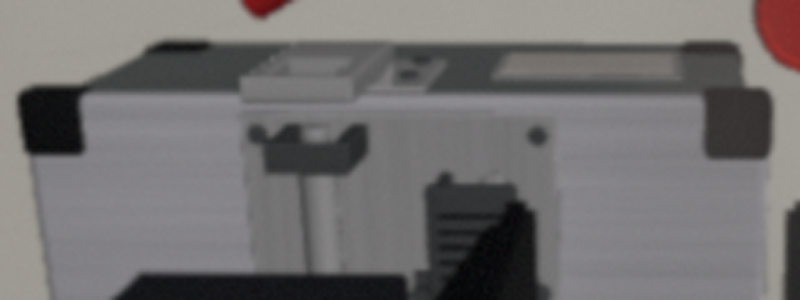

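```bash
cat > fit3.py <<'E'
from h import *
T=lambda u,v:(150+u/6,145+v/6); S=lambda u,v:(190+u/6.6667,215+v/6.6667); W=lambda u,v:(80+u/3.3333,180+v/3.3333)
b=dict(np.load('d.npz'))
obs=[('top',T(365,341),[-36,-20,164]),('top',T(285,235),[12,46,150]),('top',T(243,395),[-86,46,150]),('top',T(290,405),[-86,18,150]),
('side',S(503,110),[-36,-20,164]),('side',S(345,157),[12,18,150]),('side',S(322,185),[12,46,150]),('side',S(556,220),[-86,18,150]),('side',S(540,335),[-99,55,113]),('side',S(290,252),[27,55,113]),
('wrist',W(240,115),[-99,-49,113]),('wrist',W(554,118),[-99,55,113]),('wrist',W(427,186),[-86,18,150]),('wrist',W(515,186),[-86,46,150]),
('wrist',W(298,91),[-114,-20,144])]
def f(q): return np.concatenate([proj(world(p,[*q,0],0),c,b)[0]-uv for c,uv,p in obs])
def g(q,c):
    return f(q).reshape(-1,2)[[i for i,o in enumerate(obs) if o[0] in c]].ravel()
for c in (['top'],['side'],['wrist'],['side','wrist'],['top','side','wrist']):
    r=least_squares(g,[0.55,0.288,-0.2],args=(c,),loss='soft_l1'); print(c,r.x.round(4), np.sqrt(np.mean(r.fun**2)))
print(np.round(f(r.x).reshape(-1,2),1))
E
python3 fit3.py
```

```text
['top'] [ 0.5482  0.2873 -0.2144] 0.34674520922905405
['side'] [ 0.5473  0.2941 -0.2226] 1.0926079053602977
['wrist'] [ 0.55    0.2935 -0.2239] 0.818746797776655
['side', 'wrist'] [ 0.5497  0.2937 -0.2214] 1.0748217040513348
['top', 'side', 'wrist'] [ 0.5494  0.2926 -0.2303] 1.141791964219779
[[-1.2 -0.9]
 [-1.2 -0.1]
 [-1.9 -0.7]
 [-2.2 -0.4]
 [-0.7 -0.5]
 [ 1.1 -1.7]
 [-1.3 -1. ]
 [-0.1 -0.8]
 [-0.6  2. ]
 [-2.2  0.1]
 [-0.2 -1.2]
 [ 0.5 -1.6]
 [-1.6  0.3]
 [ 0.1  0.5]
 [-1.1 -0.2]]
```

servo_tool([
  [-29, -2.3, 0],
  [-29, -2.3, 0],
  [-29, -2.3, 0],
  [-29, -2.3, 0],
  [-29, -2.3, 0],
  [-29.4, -2.4, 0],
  [0, 0, 20],
  [0, 0, 25],
  [0, 0, 25],
  [0, 0, 25],
  [0, 0, 20],
  [0, 0, 11],
  [0, 0, 0],
  [0, 0, 0],
], turn=[0, 0, 0, 0, 0, 0, 0, 0, 0, 0, 0, 0, 0, 0], jaw=[-0.11, -0.11, -0.11, -0.11, -0.11, -0.11, -0.11, -0.11, -0.11, -0.11, -0.11, -0.11, -0.11, -0.11])

```text
time_s: 7.57
position: [0.5411, 0.301, 0.1748]
orientation: [[-0.975, 0.224, -0.0], [0.224, 0.975, -0.0], [0.0, -0.0, -1.0]]
wrist_force: [-0.4, -0.2, -0.4]
gripper_width: 0.445
```

```bash
python3 shot.py f
```

```text
[0.5411 0.301  0.1748] [-0.4 -0.2 -0.4] 0.44472967020813103
```

View pics/f_s.png

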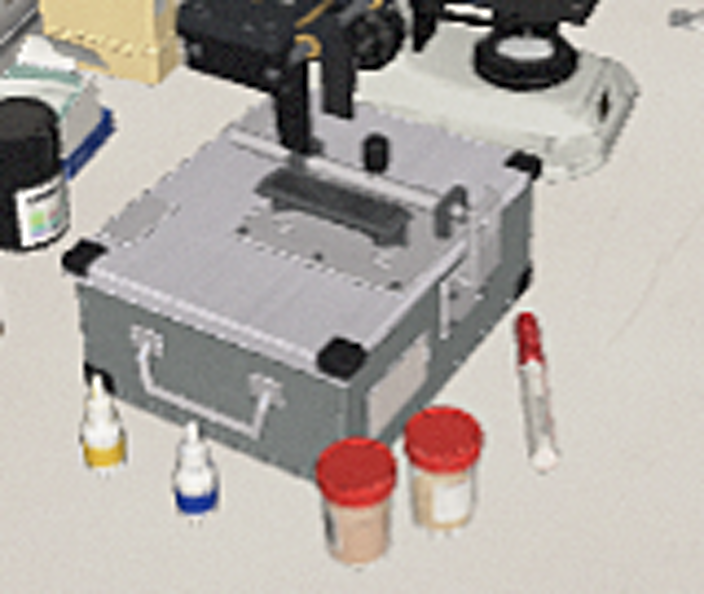

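View pics/f_w.png

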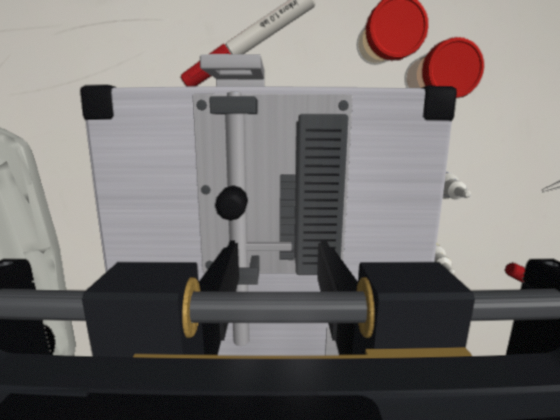

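```bash
python3 - <<'E'
from h import *
a=cv2.imread("pics/f_w.png")[80:290,180:360]; cv2.imwrite("pics/f_wz.png",cv2.resize(a,None,fx=2.8571,fy=2.8571,interpolation=cv2.INTER_CUBIC))
E
```

```text
(no output)
```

View pics/f_wz.png

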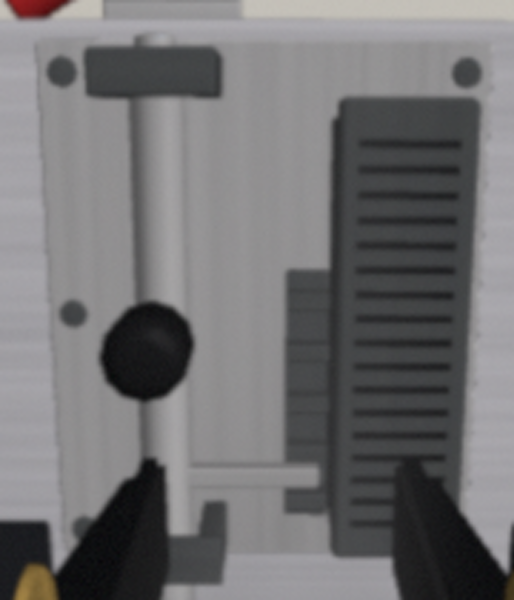

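```bash
cat > fit4.py <<'E'
from h import *
W=lambda u,v:(180+u/2.8571,80+v/2.8571)
b=dict(np.load('f.npz'))
obs=[('wrist',W(146,353),[-36,-20,164]),('wrist',W(342,98),[-86,18,150]),('wrist',W(480,98),[-86,46,150]),('wrist',W(332,556),[12,18,150]),('wrist',W(38,38),[-99,-49,113]),('wrist',W(492,44),[-99,55,113])]
def f(q): return np.concatenate([proj(world(p,[*q,0],0),c,b)[0]-uv for c,uv,p in obs])
r=least_squares(f,[0.55,0.288,-0.2],loss='soft_l1'); q=r.x; print(q.round(4)); print(np.round(f(q).reshape(-1,2),1))
P=b['position'][:2]-q[:2]; c,s=np.cos(q[2]),np.sin(q[2]); print('tcp in carrier',1000*(c*P[0]+s*P[1]),1000*(-s*P[0]+c*P[1]))
R=b['orientation']
for t in ([10,27,0],[10,-27,0],[10,21,0],[10,-21,0]):
    w=b['position']+R@(np.array(t)/1000); uv=proj(w,'wrist',b)[0]; print(t,(uv-[180,80])*2.8571)
E
python3 fit4.py
```

```text
[ 0.5491  0.2928 -0.232 ]
[[-1.3  3.3]
 [-0.3 -0.9]
 [ 1.9 -0.3]
 [-0.4  1.4]
 [-0.   0.1]
 [ 0.9 -0.9]]
tcp in carrier -9.527743691773036 6.266746783759765
[10, 27, 0] [423.74030162 465.16517878]
[10, -27, 0] [132.27483039 465.04571992]
[10, 21, 0] [391.4118791  465.19421445]
[10, -21, 0] [164.60891147 465.10127061]
```

servo_tool([
  [0, -1.5, 5],
  [0, 0, 5],
  [0, 0, 5],
  [0, 0, 5],
  [0, 0, 2],
  [0, 0, 1],
  [0, 0, 1],
  [0, 0, 1],
  [0, 0, 1],
  [0, 0, 1],
  [0, 0, 0],
], turn=[0, 0, 0, 0, 0, 0, 0, 0, 0, 0, 0], jaw=[-0.03, -0.03, -0.03, -0.03, -0.03, -0.03, -0.03, -0.03, -0.03, -0.03, -0.03])

```text
time_s: 8.58
position: [0.5402, 0.2995, 0.1481]
orientation: [[-0.975, 0.224, 0.0], [0.224, 0.975, 0.0], [-0.0, 0.0, -1.0]]
wrist_force: [-0.7, 0.4, 4.1]
gripper_width: 0.487
```

servo_tool([
  [0, 0, 1],
  [0, 0, 1],
  [0, 0, 1],
  [0, 0, 1],
  [0, 0, 1],
  [0, 0, 0],
  [0, 0, 0],
], turn=[0, 0, 0, 0, 0, 0, 0], jaw=[-0.03, -0.03, -0.03, -0.03, -0.03, -0.03, -0.03])

```text
time_s: 9.17
position: [0.5402, 0.2995, 0.143]
orientation: [[-0.975, 0.224, 0.0], [0.224, 0.975, 0.0], [-0.0, 0.0, -1.0]]
wrist_force: [-1.2, -0.4, 5.6]
gripper_width: 0.484
```

servo_tool([
  [0, 0, 0.5],
  [2, 0, 0],
  [2, 0, 0],
  [2, 0, 0],
  [2, 0, 0],
  [2, 0, 0],
  [2, 0, 0],
  [0, 0, 0],
], turn=[0, 0, 0, 0, 0, 0, 0, 0], jaw=[-0.03, -0.03, -0.03, -0.03, -0.03, -0.03, -0.03, -0.03])

```text
time_s: 9.83
position: [0.5297, 0.3023, 0.1431]
orientation: [[-0.975, 0.224, 0.003], [0.224, 0.975, 0.001], [-0.003, 0.002, -1.0]]
wrist_force: [4.3, 0.0, 5.6]
gripper_width: 0.486
```

```bash
python3 shot.py g
```

```text
[0.5297 0.3023 0.1431] [4.3 0.  5.6] 0.4864615812919958
```

View pics/g_w.png

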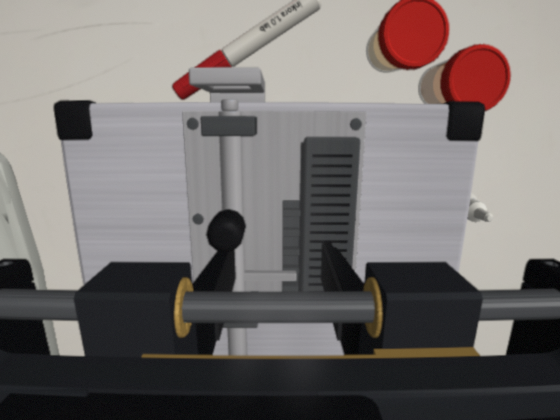

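View pics/g_s.png

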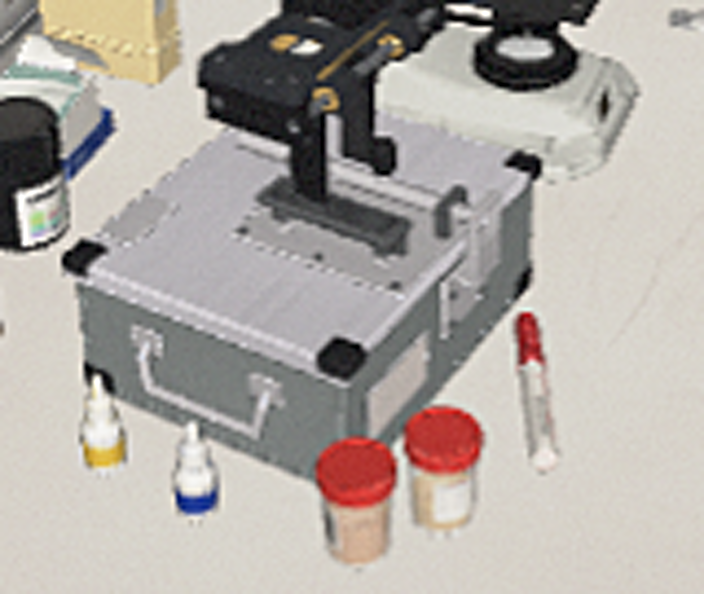

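servo_tool([
  [-3, 0, 0],
  [0, 0, 0.7],
  [0, 0, 0.7],
  [0, 0, 0],
  [0, 0, 0],
], turn=[0, 0, 0, 0, 0], jaw=[-0.03, -0.03, -0.03, -0.03, -0.03])

```text
time_s: 10.35
position: [0.5314, 0.3016, 0.142]
orientation: [[-0.975, 0.224, 0.001], [0.224, 0.975, 0.001], [-0.001, 0.001, -1.0]]
wrist_force: [-2.0, -1.3, 12.2]
gripper_width: 0.483
```

servo_tool([
  [0, 0, -0.5],
  [2, 0, 0],
  [2, 0, 0],
  [2, 0, 0],
  [2, 0, 0],
  [2, 0, 0],
  [2, 0, 0],
  [0, 0, 0],
], turn=[0, 0, 0, 0, 0, 0, 0, 0], jaw=[-0.03, -0.03, -0.03, -0.03, -0.03, -0.03, -0.03, -0.03])

```text
time_s: 11.02
position: [0.5208, 0.3042, 0.1421]
orientation: [[-0.975, 0.224, 0.003], [0.224, 0.975, 0.001], [-0.003, 0.002, -1.0]]
wrist_force: [3.7, -1.7, 5.7]
gripper_width: 0.485
```

servo_tool([
  [2, 0, 0],
  [2, 0, 0],
  [2, 0, 0],
  [2, 0, 0],
  [2, 0, 0],
  [2, 0, 0],
  [2, 0, 0],
  [2, 0, 0],
  [0, 0, 0],
], turn=[0, 0, 0, 0, 0, 0, 0, 0, 0], jaw=[-0.03, -0.03, -0.03, -0.03, -0.03, -0.03, -0.03, -0.03, -0.03])

```text
time_s: 11.77
position: [0.5052, 0.3079, 0.1421]
orientation: [[-0.975, 0.224, 0.003], [0.224, 0.975, 0.001], [-0.003, 0.002, -1.0]]
wrist_force: [4.2, -0.1, 5.9]
gripper_width: 0.489
```

```bash
python3 shot.py i
```

```text
[0.5052 0.3079 0.1421] [ 4.2 -0.1  5.9] 0.48869312448386104
```

View pics/i_w.png

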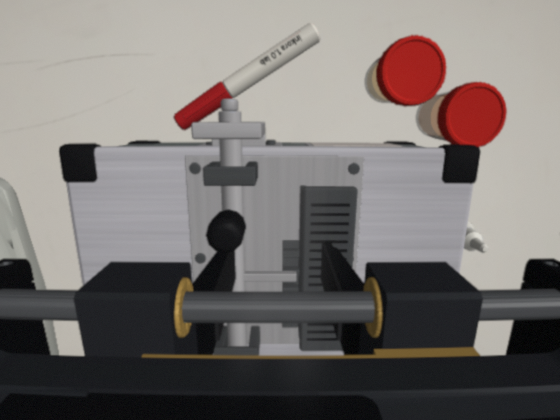

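View pics/i_s.png

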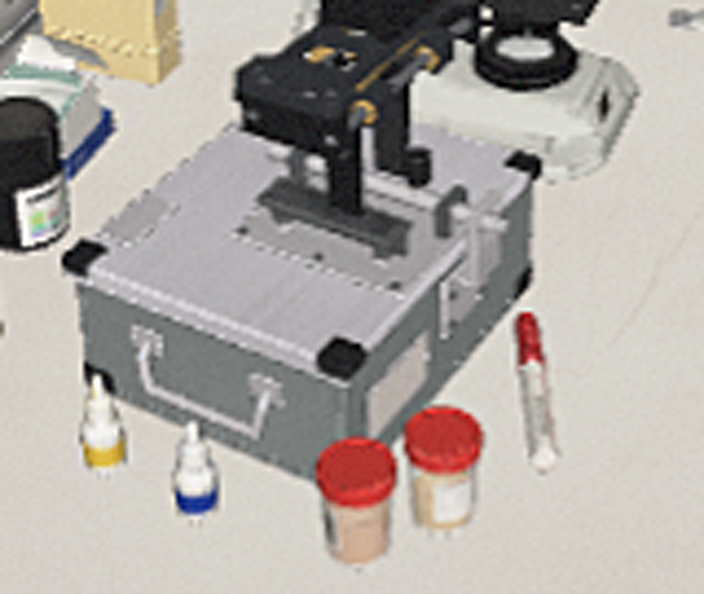

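servo_tool([
  [1.5, 0, 0],
  [1.5, 0, 0],
  [1, 0, 0],
  [1, 0, 0],
  [0, 0, 0],
], turn=[0, 0, 0, 0, 0], jaw=[-0.03, -0.03, -0.03, -0.03, -0.03])

```text
time_s: 12.28
position: [0.5005, 0.309, 0.1421]
orientation: [[-0.975, 0.224, 0.003], [0.224, 0.975, 0.001], [-0.003, 0.002, -1.0]]
wrist_force: [4.9, -0.4, 5.8]
gripper_width: 0.483
```

servo_tool([
  [1, 0, 0],
  [1, 0, 0],
  [0, 0, 0],
], turn=[0, 0, 0], jaw=[-0.03, -0.03, -0.03])

```text
time_s: 12.53
position: [0.4996, 0.3092, 0.1422]
orientation: [[-0.975, 0.224, 0.006], [0.224, 0.975, 0.001], [-0.005, 0.002, -1.0]]
wrist_force: [10.3, -3.0, 3.0]
gripper_width: 0.486
```

servo_tool([
  [-1, 0, 0],
  [0, 0, 0],
  [0, 0, -3],
  [0, 0, -5],
  [0, 0, -5],
  [0, 0, -10],
  [0, 0, -20],
  [0, 0, -10],
  [0, 0, 0],
  [0, 0, 0],
], turn=[0, 0, 0, 0, 0, 0, 0, 0, 0, 0], jaw=[-0.03, -0.03, -0.03, -0.03, -0.03, -0.03, -0.03, -0.03, -0.03, -0.03])

```text
time_s: 13.37
position: [0.498, 0.309, 0.1944]
orientation: [[-0.975, 0.224, 0.0], [0.224, 0.975, 0.0], [-0.0, 0.0, -1.0]]
wrist_force: [0.1, 0.1, -1.0]
gripper_width: 0.487
```

```bash
python3 shot.py j; python3 - <<'E'
from h import *
a=cv2.imread("pics/j_w.png")[100:310,170:370]; cv2.imwrite("pics/j_wz.png",cv2.resize(a,None,fx=2.8571,fy=2.8571,interpolation=cv2.INTER_CUBIC))
E
```

```text
[0.498  0.309  0.1944] [ 0.1  0.1 -1. ] 0.48679309134482657
```

View pics/j_wz.png

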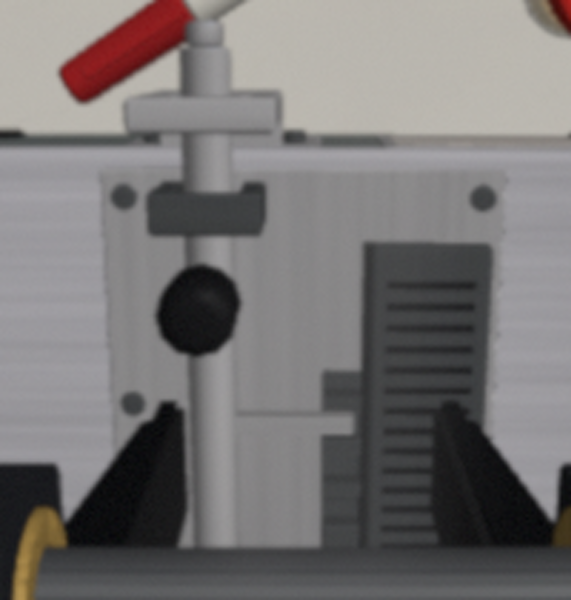

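View pics/j_s.png

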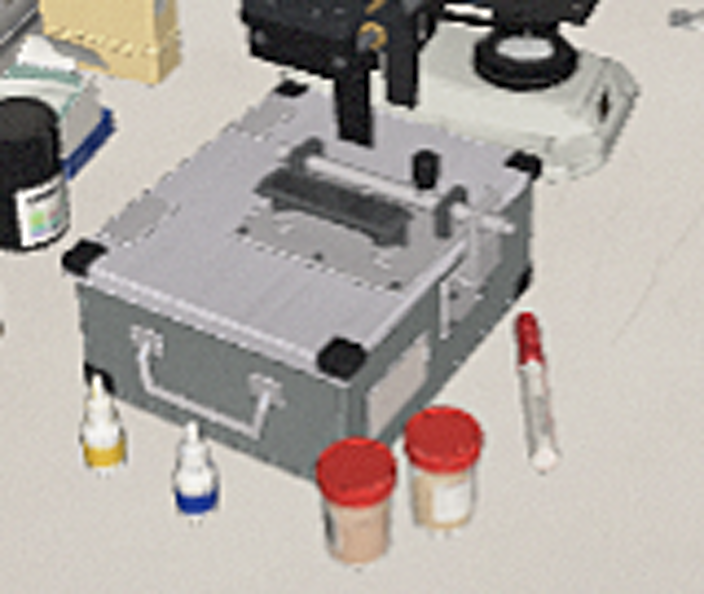

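```bash
python3 - <<'E'
from h import *
D=cv2.imread("pics/e_side.png",0).astype(np.float32);J=cv2.imread("pics/j_side.png",0).astype(np.float32);I=cv2.imread("pics/i_side.png",0).astype(np.float32)
for nm,(x0,x1,y0,y1) in dict(padfront=(264,276,244,258),wholepad=(238,274,236,256),corner=(245,265,270,290),boxleft=(195,215,250,270),plate=(232,262,250,268)).items():
    t=lambda im:im[y0:y1,x0:x1]
    for n,B in (('j',J),('i',I)):
        w=cv2.createHanningWindow((x1-x0,y1-y0),cv2.CV_32F)
        print(nm,n,cv2.phaseCorrelate(t(D),t(B),w), np.abs(t(D)-t(B)).mean())
q=[.5491,.2928,-.228,0]
a=proj(world([-80,46,150],q,0),'side')[0]; b=proj(world([-80,46,142],q,0),'side')[0]; print('8mm =',b-a)
# bolt travel along side
a=proj(world([-36,-20,164],q,0),'side')[0]; b=proj(world([-72,-20,164],q,0),'side')[0]; print('knob pred',a,b)
# measure with knob template from e
t=D[228:242,258:274]; t=D[int(a[1])-4:int(a[1])+10,int(a[0])-7:int(a[0])+8]
r=cv2.matchTemplate(J[215:260,240:300],t,cv2.TM_CCOEFF_NORMED); _,m,_,p=cv2.minMaxLoc(r)
y,x=p[1],p[0]
def sub(l,c,h): return (l-h)/(2*(l-2*c+h))
dx=sub(r[y,x-1],r[y,x],r[y,x+1]);dy=sub(r[y-1,x],r[y,x],r[y+1,x])
print(m,'knob moved',240+x+dx-(int(a[0])-7),215+y+dy-(int(a[1])-4),'pred',b-a)
for nm,f in (('e','e'),('j','j'),('i','i')):
    a=cv2.imread(f"pics/{f}_side.png")[225:275,225:305]; cv2.imwrite(f"pics/cmp_{nm}.png",cv2.resize(a,None,fx=5,fy=5,interpolation=cv2.INTER_CUBIC))
cv2.imwrite('pics/cmp.png',np.hstack([cv2.imread(f'pics/cmp_{n}.png') for n in 'ej']))
# wrist fit of j: pose, catch height, travel
W=lambda u,v:(170+u/2.8571,100+v/2.8571)
b=dict(np.load('j.npz'))
q=np.array([.5491,.2928,-.228,0,.0])
def f(v):
    h,s=v[3],v[4]; Q=[*v[:3],0]
    L=[(W(104,172),[-99,-49,113]),(W(504,176),[-99,55,113]),(W(364,243),[-86,18,150-h]),(W(490,243),[-86,46,150-h]),(W(197,313),[-36-s,-20,164])]
    return np.concatenate([proj(world(p,Q,0),'wrist',b)[0]-uv for uv,p in L])
r=least_squares(f,[.549,.2928,-.228,0,36]); print(r.x.round(4),np.round(r.fun,1))
E
```

```text
padfront j ((-0.156428553212975, 0.443103633787465), 1.0325015134281583) 6.7916665
padfront i ((-0.5348338486600923, -0.22040830816074664), 0.5269179503122966) 31.315475
wholepad j ((-0.2202652079200007, -0.08306328446082922), 0.788957687218984) 2.9857514
wholepad i ((24.75645738299239, 69.66722970398354), -0.0060831838183932835) 19.04716
corner j ((-0.07675148687430067, -0.05107994221684642), 0.9547018495202064) 2.7726545
corner i ((-0.6008328047747167, -0.18817994663282178), 0.8183988583087921) 20.347912
boxleft j ((0.20130883591221327, -0.0027370857801241044), 0.9882852485775948) 3.3466003
boxleft i ((0.16524748680140888, -0.21641301778640454), 0.7575157353281975) 23.768261
plate j ((0.042496777222467585, 0.18402387837912926), 0.9694016525038966) 4.0260386
plate i ((0.12565732553096431, -0.10350288824661469), 0.6072929165981434) 21.292566
8mm = [0.02724789 2.48538418]
knob pred [264.81467285 231.03763469] [276.02822935 234.63706602]
0.8937625288963318 knob moved -15.381622 0.0128479 pred [11.2135565   3.59943133]
[ 0.5505  0.2925 -0.2314 10.3113 39.2443] [-0.7  0.2  1.  -0.4  1.4 -0.  -0.7  0.3 -0.9  0. ]
```

View pics/cmp.png

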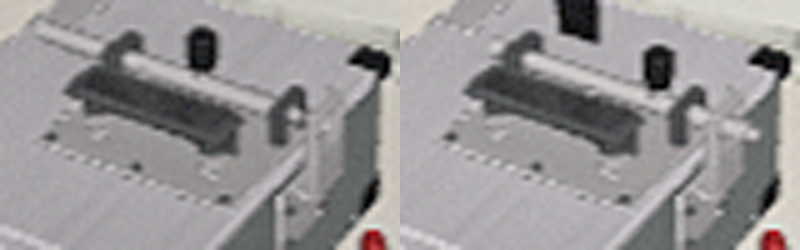

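servo_tool([
  [0, 0, -30],
  [0, 0, -40],
  [0, 0, -40],
  [20, 10, 0],
  [30, 15, 0],
  [30, 15, 0],
  [30, 15, 0],
  [20, 15, 0],
  [0, 0, 0],
  [0, 0, 0],
], turn=[0, 0, 0, 0, 0, 0, 0, 0, 0, 0], jaw=[-0.03, -0.03, -0.03, -0.03, -0.03, -0.03, -0.03, -0.03, -0.03, -0.03])

```text
time_s: 14.3
position: [0.3863, 0.407, 0.3037]
orientation: [[-0.975, 0.222, -0.001], [0.222, 0.975, -0.001], [0.001, -0.001, -1.0]]
wrist_force: [-0.4, -0.0, 0.1]
gripper_width: 0.486
```

```bash
python3 shot.py k; python3 - <<'E'
from h import *
A=[viewer.capture('side') for _ in range(6)]
K=np.mean([cv2.cvtColor(a,cv2.COLOR_RGB2GRAY) for a in A],0).astype(np.float32)
cv2.imwrite('pics/k_avg.png',K)
E_=[cv2.imread(f"pics/{n}_side.png",0).astype(np.float32) for n in 'ed']; D=np.mean(E_,0).astype(np.float32)
for nm,(x0,x1,y0,y1) in dict(pad=(238,274,236,258),padfront=(255,276,240,258),padlow=(240,270,246,256),corner=(245,268,268,290),plateedge=(232,262,250,268),knob=(0,0,0,0)).items():
    if x1==0: continue
    T=D[y0:y1,x0:x1]; M=np.eye(2,3,dtype=np.float32)
    try:
        cc,M=cv2.findTransformECC(T,K[y0-4:y1+4,x0-4:x1+4],np.array([[1,0,4],[0,1,4]],np.float32),cv2.MOTION_TRANSLATION,(3,200,1e-6),None,3)
        print(nm,cc,M[:,2]-4)
    except Exception as e: print(nm,e)
x0,x1,y0,y1=257,273,226,242
r=cv2.matchTemplate(K[y0:y1+12,x0:x1+22],D[y0:y1,x0:x1],cv2.TM_CCOEFF_NORMED);print(cv2.minMaxLoc(r))
a=cv2.imread('pics/k_avg.png')[215:295,190:310]; cv2.imwrite("pics/k_sz.png",cv2.resize(a,None,fx=6.6666,fy=6.6666,interpolation=cv2.INTER_CUBIC))
im=viewer.capture('top')[:,:,::-1]; cv2.imwrite('pics/k_top.png',im)
E
```

```text
[0.3863 0.407  0.3037] [-0.4 -0.   0.1] 0.48642211146601333
pad 0.8968435422810035 [-0.25911403 -0.07756972]
padfront 0.9560245157130993 [-1.0027597  -0.23662257]
padlow 0.99648299736634 [-0.02259851 -0.02092028]
corner 0.9993298249257723 [-0.0176394  -0.00812984]
plateedge 0.9921762279563526 [-0.04601455  0.1495781 ]
(-0.324203759431839, 0.9199922680854797, (5, 6), (11, 4))[ WARN:0@7.193] global loadsave.cpp:1063 imwrite_ Unsupported depth image for selected encoder is fallbacked to CV_8U.
```

View pics/k_sz.png

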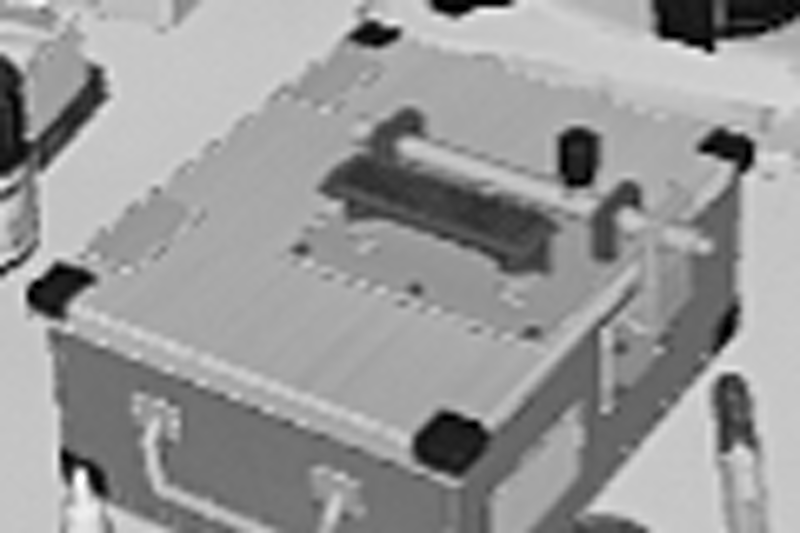

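View pics/k_top.png

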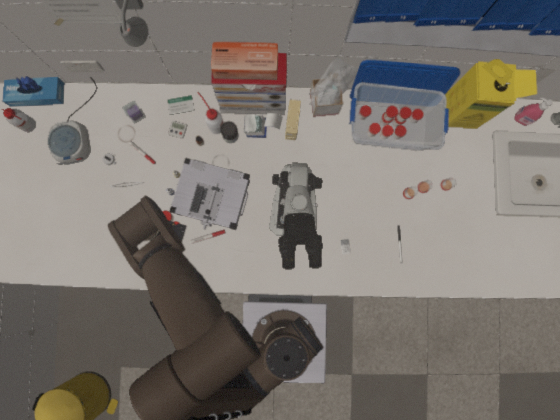

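```bash
python3 -c "
from cell import robot; print(robot.close_job())"
```

```text
the job is handed in; nothing more can be done
None
```

I shut the lid, slid the bolt home through the keeper with the catch held down, and let the catch spring back up. The job is handed in, about 15 s into the 48 s limit; the hand-in gives no verdict.

**What I did**
- **Lid:** I pressed the front left corner with the closed fingertips until they stopped at z = 0.112 m, the shut height, at about 13 N.
- **Bolt:** I pressed the catch bar to its stop (z = 0.142 m). I backed off 0.5 mm, then pushed the knob forward with the other fingertip until it met its stop at about 10 N.
- **Release:** I lifted straight off and moved the arm clear.

**Last checks, side camera before and after**
- **Catch:** the lower part of the catch bar is back where it started, within 0.03 px (its full travel would show as about 2.5 px), so the catch is up.
- **Knob:** it moved about (11, 4) px; 36 mm of travel predicts (11.2, 3.6).
- **Carrier:** its front left corner shifted less than 0.02 px since the lid was shut.
- **Surroundings:** the things round it look untouched by eye in the side and top pictures. The red-lidded cups are partly hidden by the arm in the last top picture.
- **Wrist force:** no contact (under 0.5 N).

**Checks that disagreed**
- **Wrist-camera fit:** after release it gave the catch 10 mm low (more than its whole 8 mm travel) and the bolt at 39 mm. I discounted it because a view from above shows height poorly.
- **Front end of the catch bar:** one comparison there showed a 1 px sideways shift. I put it down to the bolt or knob having moved in behind it.
- **Partway knob match:** one automatic match of the knob locked onto a finger instead, so I repeated it with the arm clear.

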